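Load the take-up spool on the wire unit

ROBOT

A 6-joint arm with a two-finger parallel gripper is mounted at the origin on the work surface. World frame = base frame: x ahead of the robot, y to its left, z up, the work surface at z = 0. Lengths are in m, angles in degrees, forces in N, time in s.
With the tool pointing down it reaches from about 0.4 to 0.825 m from the base axis. Payload 7 kg.
Tool frame: the origin (TCP) lies midway between the tips of the shut fingers; the grasp point (between the pads) lies 19 mm behind it; z points along the fingers, y is the direction in which the jaws open and shut (so a half turn about z gives the same grasp; the last joint's range is limited). The gripper opens to 88 mm and grips with 3 to 60 N. Pads are 19 mm wide; open, the fingers measure 130 mm over their backs; the gripper's body (78 mm by 193 mm) begins 47 mm behind the grasp point.
Start: joints at [88.929, 20.546, 0.682, 0, -70.136, -16.507], TCP at [0.204, 0.643, 0.227] pointing down, gripper open.
Joint ranges: [-176.03, 176.03], [-82.01, 121.73], [-58.28, 71.71], [-173.87, 95.51], [-174.79, -0.11], [-173.66, 173.66]. Speed limits (degrees/s): [136.94, 136.94, 172.46, 180, 180, 180].

INTERFACE

Orientations are given as a 3x3 rotation matrix whose columns are the frame's x, y, z axes.
In Python, from rig import robot gives the robot as it stands. Calls block until the motion is done:
- robot.goto(position, orientation): joint-space move of the TCP to a pose.
- robot.servo_line(position, ori=None, speed=0.15): straight line of the TCP; ori=None keeps the orientation; speed is the mean speed in m/s.
- robot.movej(angles): joint-space move.
- robot.move_gripper(opening): opening from 0.0 (shut) to 1.0 (fully open); the grip force is fixed at half the most; returns when the fingers have stopped.
- robot.dwell(seconds).
- robot.ik(position, orientation): joint angles nearest the present ones, or None.
- robot.grab_frame(name): name is "scene" or "top" or "wrist"; returns (picture, depth): 420x560x3 uint8, red, green, blue; 420x560 float32, m along the optical axis (not along the pixel's ray), 0 where there is no reading.
- robot.camera_info(name): a dict with "vfov" (degrees; the focal length in pixels is half the picture's height over the tangent of half this angle, whatever the lens; pixels are square), "cx", "cy" (the principal point, pixels), "k1" (the pictures are not rectified: a ray, as slopes to the right and down, at radius r is drawn at 1 + k1 r^2 times it, then the intrinsics apply), "view" (4x4, takes a point from world to camera coordinates); the wrist camera has in their place "T_tool_cam" (4x4, takes a point from camera to tool coordinates, whose origin is the TCP and whose axes are the flange's). Camera axes: x right, y down, z forward; pixel columns grow to the right and rows downward; lengths in m; the calibration is good to about 2 mm. A picture is of the moment at which its call begins: read the wrist's pose just before it. camera_info takes no time and is no camera call.
A pose or a line that the arm cannot do raises robot.Unreachable and nothing moves.
- robot.job_done(): hands the job in, once; it reports no verdict.
Readings, each from a call of its own:
- robot.read_t(): time.
- robot.read_qpos(): joint angles.
- robot.read_qvel(): joint speeds.
- robot.read_effort(): joint torques, N m.
- robot.read_position(): TCP position.
- robot.read_tcp_rot(): TCP orientation.
- robot.read_force(): force on the tool from outside, world axes, zero at the start.
- robot.read_ft_torque(): the same for the moment, N m.
- robot.read_grip_width(): opening from 0.0 (shut) to 1.0 (fully open).
Only numpy, scipy, OpenCV 4.12 (cv2) and the standard library are available. Lean on these libraries where they do the work, as an engineer would, in place of code of your own. Each camera call takes 0.05 s, during which the arm holds its last target. There are 200 camera calls.

TASK

Pull the bench cabinet's drawer out to its stop, take the long spool with the slotted foot out of it and mount it, foot down and upright, on the spindle of the wire take-up unit, turned so that its foot drops over the driver bar and sits fully home on the drive plate. Leave the short spool in the drawer, do not knock over the spray can or the jar, and let go.

Things in the scene. Friction and masses are not known exactly. Their poses are not given: they have to be found in the camera images.
- drawer (a joint): how far the drawer is out, m: 0 shut, 0.17 at its stop; starts almost shut, stays where it is left. It slides along the cabinet's -x and needs about 3 N when moved at 0.1 m/s.
- cabinet: low grey steel cabinet, 210 deep (x) x 296 wide (y) x 112 mm high, fixed; origin on the bench under the middle of its front, +x to its back, z up. The drawer's front panel, 12 mm thick, lies against that front when shut, its top 91 mm above the bench.
- drawer_handle (a point): middle of the drawer's bar handle: round steel bar 12 mm thick, 110 mm long along the cabinet's y, 75 mm above the bench, its axis 45 mm in front of the drawer's front panel; cabinet's axes; moves with the drawer.
- drawer_floor (a point): centre of the drawer's inner floor, 30 mm above the bench, cabinet's axes, moves with the drawer. Inside it is 170 long (x); side, back walls 6 mm thick, tops 82 mm above the bench. A divider of that height along x splits it into two bays 125 mm wide, centres 65 mm to +y and -y; a spool lies in each (which one varies). At the stop the bays stand clear of the cabinet.
- spool: long spool, grey plastic, about 0.45 kg, 132 mm long, origin at the centre of the foot's outer face, +x along its axis to the neck. Along +x: square foot 64 x 64, 14 thick; round core 44 mm diameter to 84; square flange 64 x 64 from 84 to 92; round neck 44 mm diameter to 132. It starts lying on its squares, axis 62 mm above the bench, foot to the drawer's front; balance point at about 62 mm.
- foot (a point): centre of the long spool's foot face (the spool's origin and axes). The 24 mm bore opens here and runs right through. A cross of two slots is cut into this face through the centre, along the spool's y and z, each 14 mm wide, 14 mm deep, right out to the edges.
- short_spool: short spool, which stays in the drawer: same plastic and squares, 90 mm long, foot solid without slots; origin at the centre of the foot's outer face, +x from foot to neck.
- seat (a point): where the long spool's foot face ends: centre of the top of the drive plate (aluminium disc 92 mm diameter), 56 mm above the bench, z up. From it stands the steel spindle, 21 mm diameter, 82 mm tall, the last 10 mm tapered. The plate is braked (1 N m to turn it).
- driver_bar (a point): centre of the top of the steel driver bar, 10 mm above the plate, on the spindle's axis (axes are the housing's, not the bar's). The bar is 54 long, 11 wide, 10 mm high, lies across the plate through the spindle and must enter a foot slot (3 degrees of play either way). It may point any way, not reported: see or feel it; a spool resting on the bar stands 10 mm too high.
- unit: the wire take-up unit: fixed blue housing 170 (x) x 150 (y) mm; origin on the bench under the spindle's axis; a motor box 110 mm wide, 85 mm high above the bench stands from 85 to 160 mm along its +x. The drive plate's edge is 46 mm from the axis.
- spray: spray can, 58 mm diameter, 170 mm high, upright; origin at the centre of its underside.
- jar: jar with a steel lid, 64 mm diameter, 80 mm high, upright; origin at the centre of its underside. The bench between the jar and the robot, between the take-up unit and the open drawer, is free for putting things down.

How it is judged:
By the outcome, as a careful person would: the job done as asked, in the order asked, and still so for the second after the job is handed in, with the robot touching nothing.
It also fails if it takes over 67 s, if anything falls off the work surface, if the arm or the gripper's body presses on something with over 40 N, if the wrist force passes 120 N, or if a joint passes its speed limit or range.

## Working session

There is one attempt and no reset: what is moved stays moved. The work goes in short steps, each a Python script; the robot and the scene stay as the last script left them, time stands still between calls to the robot, and variables do not carry over. Pictures are saved under pics/ and viewed, about 8 in all and at most 12, crops included, and the job is handed in when it is done.

```bash
mkdir -p pics; ls; cat > h.py <<'E'
import numpy as np, cv2
from rig import robot
def info(n):
    c=robot.camera_info(n); f=210/np.tan(np.radians(c['vfov']/2)); return c,f
def c2w(n,pose=None):
    c,f=info(n)
    if 'view' in c: return np.linalg.inv(np.array(c['view']))
    T=np.eye(4); T[:3,:3]=np.array(pose[1]); T[:3,3]=pose[0]
    return T@np.array(c['T_tool_cam'])
def grab(n):
    pose=(np.array(robot.read_position()),np.array(robot.read_tcp_rot())) 
    p,d=robot.grab_frame(n); return p,d,c2w(n,pose)
def slopes(n,uv):
    c,f=info(n); K=np.array([[f,0,c['cx']],[0,f,c['cy']],[0,0,1.]])
    return cv2.undistortPoints(np.array(uv,float).reshape(-1,1,2),K,np.array([c['k1'],0,0,0.])).reshape(-1,2)
def plane(n,uv,M,z):
    s=slopes(n,uv); r=np.c_[s,np.ones(len(s))]@M[:3,:3].T; o=M[:3,3]
    return o+r*((z-o[2])/r[:,2])[:,None]
def cloud(n,d,M):
    v,u=np.mgrid[:420,:560]; s=slopes(n,np.c_[u.ravel(),v.ravel()]); z=d.ravel()
    P=np.c_[s*z[:,None],z]@M[:3,:3].T+M[:3,3]; P[z==0]=np.nan
    return P.reshape(420,560,3)
def down(yaw):  # tool x at yaw deg, z down; jaws (y) at yaw-90
    a=np.radians(yaw); return np.array([[np.cos(a),np.sin(a),0],[np.sin(a),-np.cos(a),0],[0,0,-1.]])
def save(n,p): cv2.imwrite('pics/'+n,p[:,:,::-1])
E
python3 - <<'E'
from h import *
print(robot.read_t(),robot.read_tcp_rot())
ps=[]
for n in ('scene','top'):
    p,d,M=grab(n); ps.append(p); np.savez(n+'.npz',p=p,d=d,M=M); print(n,robot.camera_info(n)['vfov'],M.round(3).tolist(),(d>0).mean())
save('s.png',ps[0]);save('t.png',ps[1])
print(robot.camera_info('wrist'))
E
```

```text
pics
0.0 [[ 9.53257304e-01 -3.02159529e-01 -3.62796428e-04]
 [-3.02159711e-01 -9.53255915e-01 -1.63416855e-03]
 [ 1.47941758e-04  1.66740557e-03 -9.99998599e-01]]
scene 50.58075493389496 [[0.175, 0.832, -0.527, 1.134], [0.984, -0.139, 0.107, -0.111], [0.016, -0.537, -0.843, 0.91], [0.0, 0.0, 0.0, 1.0]] 0.9960289115646258
top 42.03499287952635 [[-0.021, -0.985, 0.169, 0.397], [-1.0, 0.024, 0.011, -0.008], [-0.015, -0.169, -0.985, 1.333], [0.0, 0.0, 0.0, 1.0]] 0.9961777210884354
{'vfov': 70.870632599773, 'cx': 279.7891793113081, 'cy': 206.27360486175345, 'k1': -0.00764066690292631, 'T_tool_cam': array([[ 1.06899028e-05, -9.52269413e-01, -3.05258850e-01,
         8.27520529e-02],
       [ 9.99999998e-01,  3.11837246e-05, -6.22599618e-05,
        -3.93467444e-04],
       [ 6.88073652e-05, -3.05258848e-01,  9.52269411e-01,
        -1.58932014e-01],
       [ 0.00000000e+00,  0.00000000e+00,  0.00000000e+00,
         1.00000000e+00]])}
```

View pics/s.png

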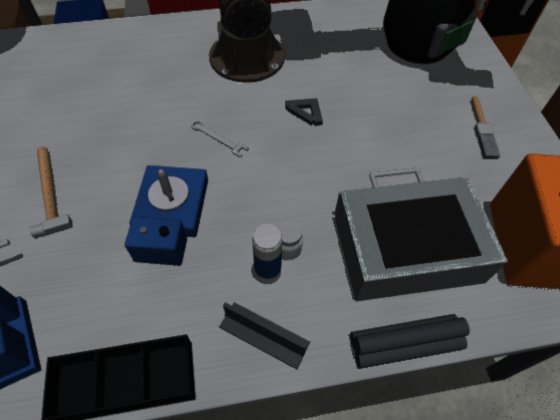

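View pics/t.png

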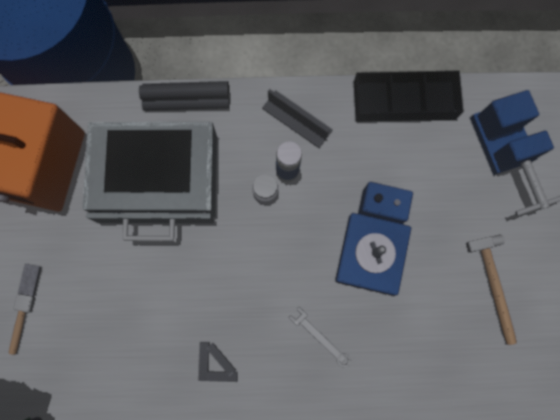

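The scene view shows the cabinet on the right with its handle at about (398,172) and the blue unit with its spindle at (166,185). In the top view the handle is at (150,238), the plate at (376,253), the spray can at (289,157) and the jar at (265,188).

```bash
python3 - <<'E'
from h import *
ims=[]
for n in ('top','scene'):
    z=np.load(n+'.npz'); p,d,M=z['p'],z['d'],z['M']; C=cloud(n,d,M); X,Y,Z=np.moveaxis(C,2,0)
    print(n)
    # cabinet top
    m=(abs(Z-.112)<.008)&(Y>.1)&(Y<.62)&(X>.4)
    q=cv2.minAreaRect(C[m][:,:2].astype(np.float32)); print('cab',m.sum(),q,cv2.boxPoints(q).round(3).tolist())
    # handle
    m=(abs(Z-.078)<.012)&(Y>.2)&(Y<.6)&(X>.35)&(X<.56)
    P=C[m]; 
    if len(P)>5: q=cv2.minAreaRect(P[:,:2].astype(np.float32)); print('handle',m.sum(),P.mean(0),q,P.max(0))
    # plate
    hsv=cv2.cvtColor(p,cv2.COLOR_RGB2HSV)
    m=((abs(Z-.056)<.006)&(hsv[...,1]<60)&(Y<-.1)&(Y>-.45)&(X>.3)&(X<.8)).astype(np.uint8)
    k,l,s,c=cv2.connectedComponentsWithStats(m); i=1+s[1:,4].argmax()
    cn,_=cv2.findContours((l==i).astype(np.uint8),0,2); cn=cv2.convexHull(max(cn,key=len))
    e=plane(n,cn.reshape(-1,2),M,.056); print('plate',cv2.minEnclosingCircle(e[:,:2].astype(np.float32)), cv2.fitEllipse(e[:,:2].astype(np.float32)))
    m=(Z>.1)&(Y<-.1)&(Y>-.4)&(X<.65)&(X>.3)
    print('spindle',[C[m&(abs(Z-h)<.01)].mean(0).round(4).tolist() for h in (.11,.12,.13)],np.nanmax(Z[m]))
    m=(abs(Z-.085)<.008)&(Y<-.15)&(Y>-.45)&(X>.5)&(X<.8); q=cv2.minAreaRect(C[m][:,:2].astype(np.float32)); print('box',q)
    m=(Z>.06)&(Y>-.1)&(Y<.16)&(X>.5)&(X<.8); 
    for a,b in((.165,.18),(.074,.086)):
        mm=(Z>a)&(Z<b)&(Y>-.1)&(Y<.16)&(X>.45)&(X<.8); print('obj',a,C[mm].mean(0) if mm.any() else 0, np.ptp(C[mm],0) if mm.any() else 0)
    u,v=(376,253) if n=='top' else (168,190)
    ims.append(cv2.resize(p[v-32:v+32,u-32:u+32],(400,400),interpolation=2))
save('plate.png',np.hstack(ims))
E
```

```text
top
cab 11408 ((0.7318046689033508, 0.3562697768211365), (0.46985483169555664, 0.21988223493099213), 86.90802764892578) [[0.609000027179718, 0.12800000607967377], [0.8289999961853027, 0.11599999666213989], [0.8539999723434448, 0.5849999785423279], [0.6349999904632568, 0.597000002861023]]
handle 153 [0.55664621 0.27405765 0.08014657] ((0.5573580861091614, 0.27541476488113403), (0.11806289106607437, 0.006776358466595411), 88.8076400756836) [0.55993847 0.33444418 0.08928011]
plate ((0.5157079696655273, -0.25348421931266785), 0.047191519290208817) ((0.5151369571685791, -0.25347498059272766), (0.091498963534832, 0.0921345129609108), 123.92897033691406)
spindle [[0.5598, -0.2522, 0.1063], [0.5126, -0.2495, 0.1246], [0.5143, -0.2518, 0.1321]] 0.14404708019775336
box ((0.5877680778503418, -0.27215853333473206), (0.10899589955806732, 0.17104557156562805), 75.51890563964844)
obj 0.165 [ 0.72907155 -0.05399259  0.17119593] [0.05422339 0.05320247 0.01270492]
obj 0.074 [0.67972947 0.01315936 0.08066173] [0.19611145 0.23708265 0.01169167]
scene
cab 12954 ((0.7391433119773865, 0.3233111500740051), 
[... 279 characters left out ...]
0.555928111076355, 0.27741438150405884), (0.11920730769634247, 0.007927007041871548), 89.87140655517578) [0.55994805 0.33700954 0.0839257 ]
plate ((0.5168408751487732, -0.25158682465553284), 0.047081358730793) ((0.516849935054779, -0.25102004408836365), (0.09117457270622253, 0.09316261112689972), 109.92847442626953)
spindle [[0.5214, -0.25, 0.1102], [0.5206, -0.2502, 0.1211], [0.5185, -0.2505, 0.1301]] 0.13998556544693508
box ((0.5902681946754456, -0.27030232548713684), (0.10927896946668625, 0.16555240750312805), 75.07792663574219)
obj 0.165 [ 0.72933798 -0.05229259  0.16968509] [0.05392665 0.05271409 0.00779482]
obj 0.074 [0.69193278 0.02131952 0.07984761] [0.19659825 0.21224905 0.0119216 ]
```

View pics/plate.png

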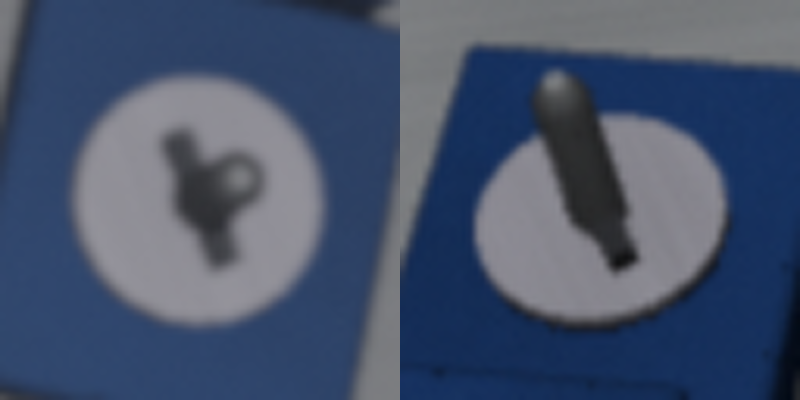

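The crops show the driver bar clearly. In the left crop (top camera) its ends are at about (178,135) and (225,262), and the spindle tip is at (240,178).

```bash
python3 - <<'E'
from h import *
for n in ('top','scene'):
    z=np.load(n+'.npz'); p,d,M=z['p'],z['d'],z['M']; C=cloud(n,d,M); X,Y,Z=np.moveaxis(C,2,0)
    m=(abs(Z-.112)<.006)&(Y>.19)&(Y<.49)&(X>.55)&(X<.9)
    P=C[m]; bins=np.arange(.22,.47,.01); e=np.array([[b+.005,np.sort(P[(P[:,1]>b)&(P[:,1]<b+.01),0])[:4].mean()] for b in bins])
    k=np.polyfit(e[:,0],e[:,1],1); r=e[:,1]-np.polyval(k,e[:,0]); print(n,'front line',k,'yaw',-np.degrees(np.arctan(k[0])),r.std(), 'y sides',np.percentile(P[:,1],[.5,99.5]))
    m=(abs(Z-.078)<.012)&(Y>.2)&(Y<.6)&(X>.45)&(X<.562); P=C[m]; k=np.polyfit(P[:,1],P[:,0],1); print('handle',k,np.percentile(P[:,1],[0,1,99,100]))
# bar
z=np.load('top.npz'); M=z['M']
b=plane('top',[[344+178/6.25,221+135/6.25],[344+225/6.25,221+262/6.25]],M,.066); dd=b[0]-b[1]; print('bar',b.mean(0),np.degrees(np.arctan2(dd[1],dd[0])),np.linalg.norm(dd))
phi0=np.degrees(np.arctan2(dd[1],dd[0]))
for h in range(-1,3):
    a=np.radians(phi0+90*h); zt=np.array([np.cos(a),np.sin(a),0]); R=np.c_[[0,0,1],np.cross(zt,[0,0,1]),zt]
    for H in (.118,.21):
        print(h,H,robot.ik([.516+.019*zt[0],-.252+.019*zt[1],H],R))
for yaw in (87,-93):
    for x in (.557,.387): print(yaw,x,robot.ik([x,.275,.061],down(yaw)))
for yy in (.21,.35): print(robot.ik([.5,yy,.043],down(-3)),robot.ik([.5,yy,.043],down(177)))
E
```

```text
top front line [nan nan] yaw nan nan y sides [0.19117197 0.47947932]
handle [0.01479605 0.55349328] [0.21637193 0.21753296 0.33307351 0.33444418]
scene front line [nan nan] yaw nan nan y sides [0.19128667 0.48142703]
handle [0.01139553 0.55570985] [0.21728598 0.21782449 0.33547007 0.33700954]
bar [ 0.51389106 -0.25397962  0.066     ] 17.384025199340698 0.0500250468588429
-1 0.118 None
-1 0.21 None
0 0.118 [ -66.86108453   45.78732099  -25.56885889  -95.45476915  -88.16303038
 -108.5563034 ]
0 0.21 [ -66.68602262   32.56457874  -26.46759926  -95.08948032  -86.95271205
 -120.83235853]
1 0.118 [ -36.50137238   61.64033028   32.16174461  -56.00136049 -134.68886157
 -136.19680749]
1 0.21 [ -37.52301054   55.04909215   32.46385467  -61.33893408 -139.06648496
 -144.11334926]
2 0.118 [   2.53366664   63.66355505    8.35268697   17.87297261 -123.3748331
  -79.9406381 ]
2 0.21 [   2.43858114   57.18497352    7.14645071   19.2009046  -128.3559818
  -77.80546593]
87 0.557 [ 44.2610303   24.06317334 -17.74899082   0.         -48.18783584
 132.7389697 ]
87 0.387 [ 59.22563251  12.24657301 -36.33798813   0.         -41.41543886
 117.77436749]
-93 0.557 [ 44.2610303   24.06317334 -17.74899082   0.         -48.18783584
 -47.2610303 ]
-93 0.387 [ 59.22563251  12.24657301 -36.33798813   0.         -41.41543886
 -62.22563251]
[ 4.34945026e+01  1.92535021e+01 -2.89665563e+01  2.54444375e-14
 -4.17799416e+01  4.35054974e+01] [ 4.34945026e+01  1.92535021e+01 -2.89665563e+01 -2.54444375e-14
 -4.17799416e+01 -1.36494503e+02]
[ 53.30800761  24.46466188 -20.10537174   0.         -45.42996639
  33.69199239] [  53.30800761   24.46466188  -20.10537174    0.          -45.42996639
 -146.30800761]<stdin>:5: RuntimeWarning: Mean of empty slice.
  ret = ret.dtype.type(ret / rcount)
```

```bash
python3 - <<'E'
from h import *
Y=-.9; a=np.radians(Y); ex=np.array([np.cos(a),np.sin(a),0]); R=down(Y-90)
h=np.array([.558,.2755,.061])
robot.goto(h+[0,0,.09],R); robot.move_gripper(.42)
robot.servo_line(h,speed=.12); print(robot.read_t(),robot.read_force())
robot.move_gripper(0); print('grip',robot.read_grip_width()*88,robot.read_force())
robot.servo_line(h-ex*.135,speed=.1); print(robot.read_force())
for s in np.arange(.143,.185,.006):
    robot.servo_line(h-ex*s,speed=.06); f=np.array(robot.read_force()); print(s,f.round(1),np.array(robot.read_position()).round(4))
    if f@ex>15: break
p=np.array(robot.read_position()); robot.move_gripper(.42); print(robot.read_force(),robot.read_position())
np.save('hand.npy',robot.read_position())
robot.servo_line(p+[0,0,.09],speed=.2)
q=p+ex*.09; q[2]=.30
robot.goto(q-ex*.05,down(Y)); I,d,M=grab('wrist'); save('w1.png',I); np.savez('w1.npz',p=I,d=d,M=M); print(robot.read_t())
E
```

```text
3.8583 [-0.35361885 -0.28807304  0.28449427]
grip 10.816929473117467 [-0.69371198 -0.72245129  3.66839893]
[-1.73311306  5.31401802  4.23875494]
0.143 [-1.7  7.2  3.3] [0.414  0.2795 0.0614]
0.149 [-1.6  6.8  3.1] [0.408  0.2797 0.0614]
0.155 [-1.4  8.2  3.3] [0.4021 0.2799 0.0614]
0.161 [-2.2  7.8  2.4] [0.3961 0.28   0.0614]
0.167 [ 25.    0.7 -12.4] [0.3937 0.2802 0.0616]
[0.90321981 0.02729743 0.26762469] [0.39080413 0.27803064 0.06093372]
9.975
```

View pics/w1.png

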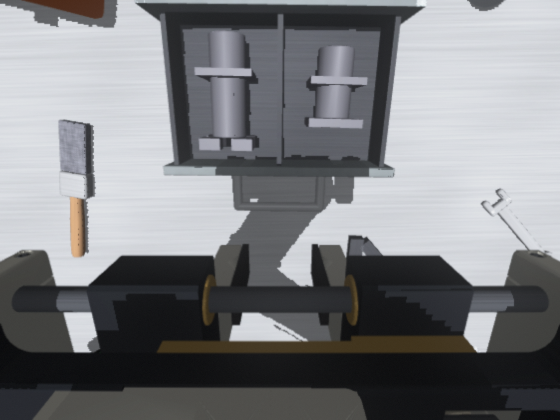

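The drawer is at its stop: force jumped to 25 N after about 164 mm. The long spool is in the left (+y) bay, running from its foot at (226,143) to its neck at (228,35). The short spool is in the right bay.

```bash
python3 - <<'E'
from h import *
z=np.load('w1.npz'); d,M=z['d'],z['M']; C=cloud('wrist',d,M); 
sub=C[15:160,165:400].reshape(-1,3); sub=sub[np.isfinite(sub[:,0])]
w=sub[abs(sub[:,2]-.082)<.004]; print('walls',w[:,:2].min(0),w[:,:2].max(0))
S=C[28:152,193:262].reshape(-1,3); S=S[S[:,2]>.066]
t=S[S[:,2]>.0885]; print('sq top',len(t),t[:,2].mean())
x=t[:,0]; print(np.histogram(x,bins=np.arange(x.min(),x.max()+.004,.004)))
mid=(x.min()+x.max())/2
for nm,q in(('foot',t[x<mid]),('flange',t[x>mid])): print(nm,q.min(0),q.max(0),cv2.minAreaRect(q[:,:2].astype(np.float32)))
print('x range spool',np.percentile(S[:,0],[0.5,99.5]))
core=S[(S[:,2]<.0885)&(S[:,2]>.072)]
for b in np.arange(core[:,0].min(),core[:,0].max(),.01):
    c=core[(core[:,0]>=b)&(core[:,0]<b+.01)]; print(b.round(3),len(c),((c[:,1].min()+c[:,1].max())/2).round(4),np.ptp(c[:,1]).round(4),c[:,2].max().round(4))
E
```

```text
walls [0.45626498 0.14223836] [0.62149382 0.41525073]
sq top 997 0.09463441471380939
(array([127, 135, 143, 103,   0,   0,   0,   0,   0,   0,   0,   0,   0,
         0,   0,   0,   0,   0,   0,   0,  18, 212, 221,  38]), array([0.47222297, 0.47622297, 0.48022297, 0.48422297, 0.48822297,
       0.49222297, 0.49622297, 0.50022297, 0.50422297, 0.50822297,
       0.51222297, 0.51622297, 0.52022297, 0.52422297, 0.52822297,
       0.53222297, 0.53622297, 0.54022297, 0.54422297, 0.54822297,
       0.55222297, 0.55622297, 0.56022297, 0.56422297, 0.56822297]))
foot [0.47222297 0.31338271 0.08907852] [0.48762877 0.37734896 0.09673822] ((0.47957953810691833, 0.3454051613807678), (0.06353693455457687, 0.014256292954087257), 87.7633056640625)
flange [0.55549937 0.31027318 0.08858854] [0.56583644 0.37475904 0.09691208] ((0.560670018196106, 0.34249788522720337), (0.0643734484910965, 0.008411671966314316), 87.5110855102539)
x range spool [0.47277296 0.60365817]
0.472 28 0.3331 0.0396 0.0882
0.482 196 0.345 0.0636 0.0881
0.492 251 0.3447 0.0398 0.0862
0.502 269 0.3443 0.0392 0.0866
0.512 265 0.344 0.0402 0.086
0.522 283 0.3437 0.0388 0.0861
0.532 286 0.3431 0.0407 0.086
0.542 292 0.3426 0.0406 0.0865
0.552 183 0.3423 0.0641 0.0885
0.562 185 0.336 0.0513 0.0865
0.572 321 0.3415 0.0397 0.0867
0.582 325 0.3414 0.0407 0.0867
0.592 331 0.3407 0.0401 0.0866
0.602 66 0.3406 0.036 0.0863
```

```bash
python3 - <<'E'
from h import *
ims=[]
c0=np.array([.516,-.252])
for i,yaw in enumerate((-60,120)):
    P=[*c0,.23]; print(robot.ik(P,down(yaw)))
    robot.goto(P,down(yaw)); I,d,M=grab('wrist'); np.savez(f'p{i}.npz',p=I,d=d,M=M); print(robot.read_t())
    hsv=cv2.cvtColor(I,cv2.COLOR_RGB2HSV); C=cloud('wrist',d,M)
    m=((abs(C[...,2]-.056)<.007)&(hsv[...,1]<60)&(np.hypot(C[...,0]-c0[0],C[...,1]-c0[1])<.06)).astype(np.uint8)
    cn,_=cv2.findContours(m,0,2); cn=cv2.convexHull(max(cn,key=cv2.contourArea)).reshape(-1,2)
    e=plane('wrist',cn,M,.056)[:,:2].astype(np.float32); print('plate',cv2.minEnclosingCircle(e),cv2.fitEllipse(e))
    b=C[(abs(C[...,2]-.066)<.004)&(np.hypot(C[...,0]-c0[0],C[...,1]-c0[1])<.033)]; 
    if len(b)>10: print('bar',len(b),b.mean(0),cv2.minAreaRect(b[:,:2].astype(np.float32)))
    for h in (.1,.115,.137):
        s=C[(abs(C[...,2]-h)<.006)&(np.hypot(C[...,0]-c0[0],C[...,1]-c0[1])<.03)]; print('sp',h,len(s),s.mean(0).round(4))
    ims.append(cv2.resize(I[90:300,140:420],(400,300)))
save('w2.png',np.hstack(ims))
E
```

```text
[ -6.51770505  10.98225945 -12.04439108   0.         -66.97334947
  36.51770505]
11.9833
plate ((0.5146738886833191, -0.2520700693130493), 0.04618072882294655) ((0.5145533084869385, -0.25195491313934326), (0.09126473218202591, 0.0918973907828331), 20.064388275146484)
bar 335 [ 0.51566785 -0.25273055  0.06647983] ((0.5154094696044922, -0.2540331184864044), (0.05394084006547928, 0.01614348590373993), 18.723108291625977)
sp 0.1 53 [ 0.519  -0.2589  0.1001]
sp 0.115 63 [ 0.5185 -0.2591  0.1153]
sp 0.137 270 [ 0.5154 -0.253   0.1354]
[  -6.51770505   10.98225945  -12.04439108    0.          -66.97334947
 -143.48229495]
14.6833
plate ((0.5146393179893494, -0.2521182596683502), 0.04624297469854355) ((0.5144707560539246, -0.2522733807563782), (0.09129451960325241, 0.09193059056997299), 31.042076110839844)
bar 334 [ 0.51345298 -0.25139481  0.0667682 ] ((0.5135239362716675, -0.2501528561115265), (0.05395203083753586, 0.0158257894217968), 18.924392700195312)
sp 0.1 53 [ 0.51   -0.2452  0.1004]
sp 0.115 62 [ 0.5101 -0.2452  0.1152]
sp 0.137 288 [ 0.5135 -0.251   0.1354]
```

View pics/w2.png

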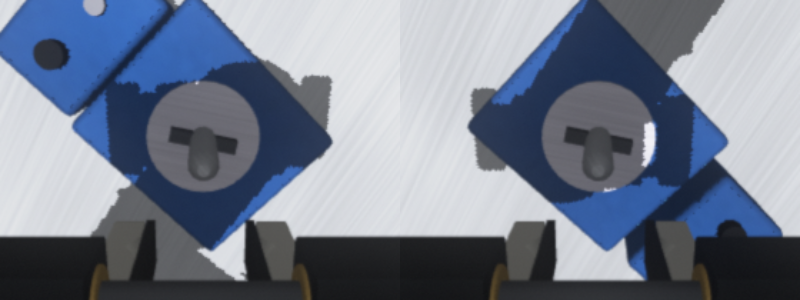

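The wrist views show the bar clearly on both sides of the spindle, at about (203,140) and (598,140) in the crops. The plate centre agrees across the two opposed views. Next I'll refine the bar angle and grasp the spool.

```bash
python3 - <<'E'
from h import *
c0=np.array([.5146,-.2521])
for i in (0,1):
    z=np.load(f'p{i}.npz'); C=cloud('wrist',z['d'],z['M']); r=np.hypot(C[...,0]-c0[0],C[...,1]-c0[1]); g=z['p'].max(2)
    u=np.array([np.cos(np.radians(18)),np.sin(np.radians(18))]); t=(C[...,:2]-c0)@u
    m=(abs(C[...,2]-.0665)<.0035)&(r<.032)&(abs(t)>.013); P=C[m][:,:2]; T=t[m]
    a,b=P[T>0].mean(0),P[T<0].mean(0); print('bar angle',np.degrees(np.arctan2(*(a-b)[::-1])),(T>0).sum(),(T<0).sum(),(a+b)/2)
y=-2.2; a=np.radians(y); g=np.array([.4726,.3456,0])+.063*np.array([np.cos(a),np.sin(a),0])
robot.goto([g[0],g[1],.16],down(y)); robot.move_gripper(.72)
robot.servo_line([g[0],g[1],.043],speed=.12); print(robot.read_t(),robot.read_force())
robot.move_gripper(0); print(robot.read_grip_width()*88,robot.read_force())
robot.servo_line([g[0],g[1],.12],speed=.1);robot.servo_line([g[0],g[1],.30],speed=.2); print(robot.read_grip_width()*88,robot.read_force(),robot.read_t())
I,d,M=grab('scene'); np.savez('s2.npz',p=I,d=d,M=M); J,d,M=grab('wrist'); save('g.png',np.hstack([cv2.resize(I[60:300,280:560],(420,360)),cv2.resize(J,(380,360))]))
E
```

```text
bar angle 18.374740430286057 129 125 [ 0.51470111 -0.25210948]
bar angle 18.61095874368121 122 129 [ 0.51433737 -0.25199428]
19.1583 [-0.04630203  0.06627167 -0.56178682]
44.23568641853923 [-0.80597794 -0.87115511  5.49607158]
43.50534084673966 [-0.60995423 -0.57571319 -2.62603446] 21.6
```

View pics/g.png

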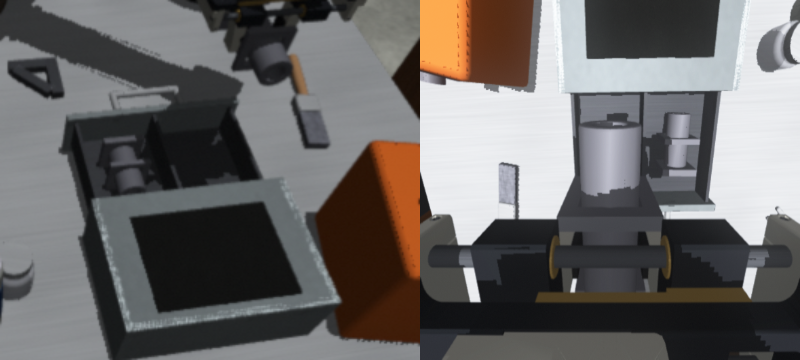

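The long spool is held between the pads. In the wrist half its neck is at (610,155) and its flange at (610,215). The short spool is still in its bay. Next I'll reorient in place, swing over to the unit and check the spool's attitude in the grip.

```bash
cat >> h.py <<'E'
C0=np.array([.5146,-.2521]); BAR=18.5
def horiz(phi):
    a=np.radians(phi); zt=np.array([np.cos(a),np.sin(a),0]); return np.c_[[0,0,1.],np.cross(zt,[0,0,1.]),zt]
def att():
    p,d,M=grab('wrist'); c,f=info('wrist'); C=cloud('wrist',d,np.array(c['T_tool_cam'])); np.savez('att.npz',p=p,C=C)
    P=C.reshape(-1,3); P=P[np.isfinite(P[:,0])&(abs(P[:,1])<.04)&(P[:,2]<-.025)&(P[:,2]>-.06)&(P[:,0]>.015)&(P[:,0]<.085)]
    for b in np.arange(.02,.08,.005):
        q=P[(P[:,0]>=b)&(P[:,0]<b+.005)]
        if len(q)>5: print('x %.3f n %d ridge z %.4f ymid %.4f w %.4f'%(b,len(q),np.percentile(q[:,2],4),(q[:,1].min()+q[:,1].max())/2,np.ptp(q[:,1])))
    print('xmax',P[:,0].max())
E
python3 - <<'E'
from h import *
def pose(phi,z): 
    R=horiz(phi); return [*(C0+.019*R[:2,2]),z],R
P,R=pose(BAR,.265)
q=np.array(robot.ik(P,R)); print(q.round(1))
q1=q.copy(); q1[0]+=60
p=np.array(robot.read_position()); robot.servo_line([p[0],p[1],.36],speed=.2)
robot.movej(q1); print(robot.read_t(),robot.read_position(),robot.read_force())
robot.movej(q); print(robot.read_t(),robot.read_position(),np.array(robot.read_tcp_rot()).round(3).tolist(),robot.read_force(),robot.read_grip_width()*88)
att()
I,d,M=grab('scene'); np.savez('s3.npz',p=I,d=d,M=M); J,d,M=grab('wrist'); save('h1.png',np.hstack([cv2.resize(I[60:300,60:340],(420,360)),cv2.resize(J,(380,360))]))
E
```

```text
[ -66.4   25.1  -25.1  -93.9  -86.7 -129.7]
24.625 [0.47918227 0.33837824 0.26483194] [-0.80313451 -0.18896766 -3.65780532]
26.6833 [ 0.53294398 -0.24530307  0.26504214] [[-0.0, 0.318, 0.948], [-0.0, -0.948, 0.318], [1.0, -0.0, 0.0]] [ 0.65820854 -0.14393198 -4.17545784] 43.87773433308262
x 0.020 n 985 ridge z -0.0518 ymid -0.0009 w 0.0625
x 0.025 n 3307 ridge z -0.0517 ymid -0.0010 w 0.0645
x 0.030 n 1863 ridge z -0.0510 ymid -0.0010 w 0.0637
x 0.035 n 909 ridge z -0.0412 ymid -0.0012 w 0.0411
x 0.040 n 933 ridge z -0.0412 ymid -0.0008 w 0.0412
x 0.045 n 984 ridge z -0.0412 ymid -0.0012 w 0.0410
x 0.050 n 1001 ridge z -0.0412 ymid -0.0008 w 0.0412
x 0.055 n 1054 ridge z -0.0412 ymid -0.0012 w 0.0410
x 0.060 n 1081 ridge z -0.0413 ymid -0.0008 w 0.0411
x 0.065 n 1284 ridge z -0.0410 ymid -0.0012 w 0.0410
x 0.070 n 51 ridge z -0.0388 ymid -0.0002 w 0.0349
xmax 0.07013156674114558
```

View pics/h1.png

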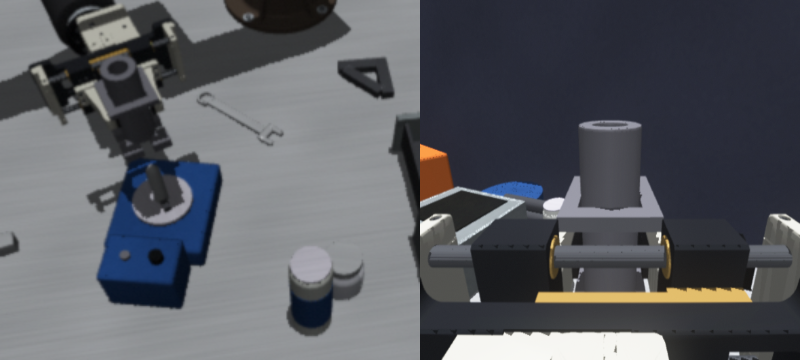

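The spool stands upright and straight in the grip. It is over the spindle, with no pitch and the neck end at tool x = 0.070 as expected. Next I'll lower it with force feedback.

```bash
python3 - <<'E'
from h import *
P=np.array(robot.read_position()); P[2]=.203; robot.servo_line(P,speed=.12)
f0=np.array(robot.read_force()); print('f0',f0.round(2),robot.read_t())
z=.203; n=0
while z>.116 and n<60:
    z-=.004 if z>.132 else .002; P[2]=z; robot.servo_line(P,speed=.05 if z>.132 else .03); n+=1
    f=np.array(robot.read_force())-f0
    if z<.132 or z>.185 or np.linalg.norm(f)>2: print(round(z,4),f.round(1),np.array(robot.read_ft_torque()).round(2),np.array(robot.read_position()).round(4))
    if f[2]>14: break
    if np.hypot(*f[:2])>5: P[:2]+=np.clip(f[:2]*.0001,-.0007,.0007)
print(robot.read_t(),robot.read_position())
E
```

```text
f0 [ 0.15 -0.24 -3.59] 27.5
0.199 [-0.6 -0.2  0.7] [-1.49  4.33 -0.  ] [ 0.533  -0.2453  0.1995]
0.195 [-0.1  0.4  0.2] [-1.51  4.29 -0.01] [ 0.5329 -0.2453  0.1949]
0.191 [-0.1  0.8 -0.4] [-1.51  4.32  0.02] [ 0.5329 -0.2453  0.1907]
0.187 [0.1 0.5 0.6] [-1.49  4.25  0.04] [ 0.5329 -0.2452  0.1867]
0.131 [ 0.4 -0.   1. ] [-1.49  4.38 -0.07] [ 0.5329 -0.2453  0.1308]
0.129 [-0.2 -0.1  0.5] [-1.51  4.28 -0.06] [ 0.533  -0.2453  0.1289]
0.127 [1.1 0.1 0.7] [-1.49  4.33  0.01] [ 0.533  -0.2453  0.1269]
0.125 [ 0.7 -0.3 -0.2] [-1.52  4.36 -0.04] [ 0.5329 -0.2452  0.1249]
0.123 [-0.3  0.2 -1. ] [-1.47  4.34 -0.05] [ 0.5329 -0.2453  0.1228]
0.121 [-0.3 -0.7 -1.5] [-1.54  4.33 -0.02] [ 0.5329 -0.2453  0.1209]
0.119 [-0.7  0.7 -0. ] [-1.46  4.25 -0.07] [ 0.533  -0.2453  0.1189]
0.117 [-1.3 -1.1  9.7] [-0.35  1.18 -0.18] [ 0.533  -0.2453  0.1188]
0.115 [-4.3 -1.9 18.5] [ 0.69 -1.67 -0.2 ] [ 0.533  -0.2453  0.1188]
34.0333 [ 0.5330135  -0.2453046   0.11881645]
```

```bash
python3 - <<'E'
from h import *
P=np.array(robot.read_position()); P[2]=.1186; robot.servo_line(P,speed=.03)
robot.move_gripper(1.0); print(robot.read_grip_width(),robot.read_force())
zt=np.array(robot.read_tcp_rot())[:,2]; robot.servo_line(P-.14*zt,speed=.15); print(robot.read_t(),robot.read_force())
ims=[]
for n,(u,v) in (('scene',(168,190)),('top',(376,253))):
    I,d,M=grab(n); C=cloud(n,d,M); Z=C[...,2]; r=np.hypot(C[...,0]-C0[0],C[...,1]-C0[1])
    m=(r<.05)&(Z>.1); t=C[m&(Z>.175)]; fl=C[m&(abs(Z-.147)<.006)]
    print(n,'neck top z',np.percentile(t[:,2],50),'centre',t.mean(0).round(4),'flange z',np.median(fl[:,2]),cv2.minAreaRect(fl[:,:2].astype(np.float32)))
    m=(abs(Z-.08)<.02)&(C[...,1]>.2)&(C[...,1]<.35)&(C[...,0]>.34)&(C[...,0]<.44); 
    if m.any(): print('handle x',np.median(C[m],0))
    ims.append(cv2.resize(I,(400,300)) if n=='top' else cv2.resize(I[90:300,30:310],(400,300)))
save('f.png',np.hstack(ims)); print(robot.read_t())
E
```

```text
0.9998710059772566 [-0.24905111  0.36866131  0.10153514]
36.2833 [-0.3130333   0.36784726 -0.62476013]
scene neck top z 0.18608890625630214 centre [ 0.5181 -0.25    0.1849] flange z 0.14734006531615218 ((0.5151329636573792, -0.2504718601703644), (0.06754117459058762, 0.0640726312994957), 18.24503517150879)
handle x [0.39878182 0.27761453 0.0801031 ]
top neck top z 0.18851709086376456 centre [ 0.5152 -0.2512  0.1878] flange z 0.14904644146371504 ((0.5163030624389648, -0.25197938084602356), (0.06452459841966629, 0.06354330480098724), 18.734867095947266)
handle x [0.39883403 0.27532069 0.08066868]
36.3833
```

View pics/f.png

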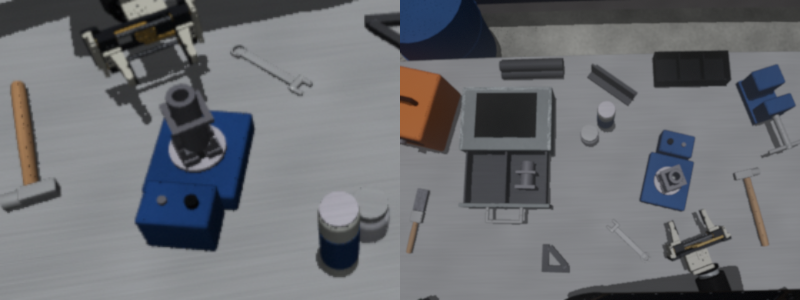

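The neck top is at z ≈ 0.187, where 0.188 means fully home and 0.198 means standing on the bar, and it stands upright at 18.5°. One last check on the drawer's opening, with the same statistic on the before and after images.

```bash
python3 - <<'E'
from h import *
def st(C):
    X,Y,Z=np.moveaxis(C,2,0); m=(Y>.24)&(Y<.315)&(Z>.074)&(Z<.088)&(X>.33)&(X<.58)
    b=X[m]; x0=np.percentile(b,3); bar=b[b<x0+.016]
    m=(Y>.21)&(Y<.45)&(abs(Z-.112)<.005)&(X>.55)&(X<.7); y=Y[m]
    fr=[np.sort(X[m][(y>k)&(y<k+.01)])[:2].mean() for k in np.arange(.22,.44,.01) if ((y>k)&(y<k+.01)).sum()>3]
    m=(Y>.24)&(Y<.32)&(abs(Z-.091)<.003)&(X>.4)&(X<.62); 
    return dict(bar=round(float(np.median(bar)),4),cab=round(float(np.median(fr)),4),panel=np.percentile(X[m],[2,50]).round(4) if m.any() else None)
for n in ('top','scene'):
    z=np.load(n+'.npz'); print(n,'before',st(cloud(n,z['d'],z['M'])))
    I,d,M=grab(n); print('after',st(cloud(n,d,M)))
z=np.load('w1.npz'); print('w1',st(cloud('wrist',z['d'],z['M'])))
E
```

```text
top before {'bar': 0.5589, 'cab': 0.623, 'panel': array([0.5904, 0.6108])}
after {'bar': 0.3939, 'cab': 0.6227, 'panel': array([0.4405, 0.4457])}
scene before {'bar': 0.5615, 'cab': 0.6221, 'panel': array([0.6035, 0.6061])}
after {'bar': 0.3966, 'cab': 0.6219, 'panel': array([0.4389, 0.4462])}
w1 {'bar': 0.3954, 'cab': 0.6212, 'panel': array([0.4381, 0.4455])}
```

```bash
python3 -c "
from h import *
robot.job_done(); print(robot.read_t())"
```

```text
the job is handed in; nothing more can be done
the job is handed in; nothing more can be done
```

The job is done and handed in at about 36.5 s of the 67 s allowed. I pulled the drawer to its stop and lifted the long spool out. I then turned it foot down and lowered it onto the spindle, lined up with the driver bar (measured at 18.5°), before letting go and backing the gripper 140 mm clear.

**Last checks:**
- **Spool seating:** the foot met firm contact at the expected height. After release the neck top read 0.186 m (scene camera) and 0.1885 m (top camera). Fully home is 0.188 m and resting on the bar would be 0.198 m. The flange is turned 18.2° to 18.7°, matching the bar.
- **Drawer:** it moved about 165 mm, and the pull force rose to 25 N at the end of travel. The handle is 225 to 229 mm from the cabinet front, and 227 mm means at the stop. An earlier, rougher reading put the handle 3–5 mm short, probably because it included the handle's brackets.
- **Other objects:** the last pictures show the short spool in its bay and the spray can and jar standing upright.

No check failed. The cameras disagreed by 2–3 mm at most, which is within about what their calibration allows.

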